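# File the finished hand stamp in its well

### The arm

A 6-joint arm with a two-finger parallel gripper is mounted at the origin on the work surface. World frame = base frame: x ahead of the robot, y to its left, z up, the work surface at z = 0. Lengths are in m, angles in rad, forces in N, time in s.
With the tool pointing down it reaches from about 0.275 to 0.825 m from the base axis. Payload 4.9 kg.
Tool frame: the origin (TCP) lies midway between the tips of the shut fingers; the grasp point (between the pads) lies 19 mm behind it (bot.grip_depth is the distance from the TCP to the grasp point, in m); y points along the fingers, x is the direction in which the jaws open and shut, and the axes are right-handed (so a half turn about y gives the same grasp; the last joint's range is limited). The gripper opens to 85 mm and grips with 20 to 120 N. Pads are 22 mm wide; open, the fingers measure 114 mm over their backs; the gripper's body (76 mm by 85 mm) begins 54 mm behind the grasp point. The pads swing forward as they close: fully open they stand 13 mm farther back than shut.
Start: joints at [-1.299, 0.326, -0.193, 1.052, 0, 1.437], TCP at [0.217, -0.505, 0.231] pointing down, gripper open.
Joint ranges: [-2.65, 2.65], [-0.97, 1.79], [-1.3, 1.35], [-1.93, 2.1], [-1.47, 1.37], [-3.14, 3.14]. Speed limits (rad/s): [2.57, 2.57, 3.14, 3.14, 3.14, 3.14].

### API

Orientations are given as a unit quaternion [w, x, y, z].
In Python, from cell import bot gives the robot as it stands. Calls block until the motion is done:
- bot.move_pose(position, orientation): joint-space move of the TCP to a pose.
- bot.move_linear(position, speed=0.15, rotation=None, until_force=None): straight line of the TCP; rotation=None keeps the orientation; speed is the mean speed in m/s. With until_force (N) it stops when the force on the tool has changed by that much, and returns True; else False.
- bot.goto_joints(angles): joint-space move.
- bot.set_gripper(opening, grasp_force=None): opening from 0.0 (shut) to 1.0 (fully open); grasp_force is the grip in N (None keeps the last); returns when the fingers have stopped.
- bot.wait(seconds).
- bot.solve_ik(position, orientation): joint angles nearest the present ones, or None.
- bot.camera(name): name is "scene" or "top" or "wrist"; returns the picture (400x640x3 uint8, red, green, blue); there is no depth.
- bot.calibration(name): a dict with "mtx" (3x3 intrinsics, pixels), "extrinsics" (4x4, takes a point from world to camera coordinates); the wrist camera has in their place "hand_eye" (4x4, takes a point from camera to tool coordinates, whose origin is the TCP and whose axes are the tool frame's). Camera axes: x right, y down, z forward; pixel columns grow to the right and rows downward; lengths in m; the calibration is good to about 2 mm. A picture is of the moment at which its call begins: read the wrist's pose just before it. calibration takes no time and is no camera call.
A pose or a line that the arm cannot do raises bot.PlanningError and nothing moves.
- bot.close_job(): hands the job in, once; it reports no verdict.
Trained networks look in the newest picture that a camera, given by its name, has taken for a name from the list of things; names that differ only in an ending like _2 or _b are one class to them, and where a whole thing is asked for, a point or a joint stands for the part that bears it (a point fixed in the world has none). Each returns a list of dicts, best first, with "confidence" (0 to 1); they miss things now and then, are a little off and sometimes report something else, mostly with a low value. They report only what shows in the picture. A call takes as long as a camera call. They do not tell look-alikes from the thing itself.
- bot.search_frame(camera, thing): "bbox" ([left, top, width, height] in pixels, round what is visible of it).
Readings, each from a call of its own:
- bot.read_clock(): time.
- bot.read_joint_positions(): joint angles.
- bot.read_joint_vel(): joint speeds.
- bot.read_joint_efforts(): joint torques, N m.
- bot.read_position(): TCP position.
- bot.read_tool_rot(): TCP orientation.
- bot.read_ft_force(): force on the tool from outside, world axes, zero at the start.
- bot.read_moment(): the same for the moment, N m.
- bot.read_gripper_width(): opening from 0.0 (shut) to 1.0 (fully open).
Only numpy, scipy, OpenCV 4.12 (cv2) and the standard library are available. Lean on these libraries where they do the work, as an engineer would, in place of code of your own. Each camera call takes 0.05 s, during which the arm holds its last target.

### The job

The round hand stamp standing on the paper slip is finished with: put it away in the stamp rack, upright and fully home in the one well that fits its barrel. The block with the wells sits anywhere along its tray, so feel for the well with a light touch and ease the stamp in and down without forcing or banging it. Leave the other two stamps, the ink pad and the pen cup where they are.

Things in the scene. Friction and masses are not known exactly. Their poses are not given: they have to be found in the camera images.
- stamp_a_center (a point): The narrow round hand stamp, standing upright: a plain metal barrel 26 mm in diameter and 40 mm high with a flat foot (rim chamfered 1 mm), and above it a round black handle 22 mm in diameter from 40 to 88 mm above the foot. 0.1 to 0.17 kg. This point is on its axis, 44 mm above the foot; z points up to the handle.
- stamp_b_center (a point): The medium round hand stamp, standing upright: a plain metal barrel 30 mm in diameter and 40 mm high with a flat foot (rim chamfered 1 mm), and above it a round black handle 22 mm in diameter from 40 to 88 mm above the foot. 0.1 to 0.17 kg. This point is on its axis, 44 mm above the foot; z points up to the handle.
- stamp_c_center (a point): The wide round hand stamp, standing upright: a plain metal barrel 34 mm in diameter and 40 mm high with a flat foot (rim chamfered 1 mm), and above it a round black handle 22 mm in diameter from 40 to 88 mm above the foot. 0.1 to 0.17 kg. This point is on its axis, 44 mm above the foot; z points up to the handle.
- slip: A flat white paper slip, 105 mm (its x) by 74 mm (its y), lying on the counter; exactly one of the three stamps stands on it, within 15 mm of its centre. Origin at its centre, on the counter.
- rack: Stamp rack fixed to the counter: shallow steel tray, 66 mm (x) by 298 mm (y), origin at the middle of its underside. In it a grey block, 58 by 256 mm, flat top 40 mm above the counter, five round wells in a row along y. The block is clamped firmly with its -y end 4 to 30 mm (unknown) from the tray's -y end wall; across the tray it is central. This pose is the tray's, not the block's.
- well0 (a point): Well for 22 mm barrels, number 1 of 5 counting towards the rack's +y (48 mm apart, growing): 23.5 mm wide, sharp-edged, 30 mm deep (floor 10 mm above the counter). This point: its mouth centre, at the block's top, if the block stood against the tray's -y end wall; the true well is 4 to 30 mm further along the rack's +y, the same shift for all five.
- well1 (a point): Well for 26 mm barrels, number 2 of 5 counting towards the rack's +y (48 mm apart, growing): 27.5 mm wide, sharp-edged, 30 mm deep (floor 10 mm above the counter). This point: its mouth centre, at the block's top, if the block stood against the tray's -y end wall; the true well is 4 to 30 mm further along the rack's +y, the same shift for all five.
- well2 (a point): Well for 30 mm barrels, number 3 of 5 counting towards the rack's +y (48 mm apart, growing): 31.5 mm wide, sharp-edged, 30 mm deep (floor 10 mm above the counter). This point: its mouth centre, at the block's top, if the block stood against the tray's -y end wall; the true well is 4 to 30 mm further along the rack's +y, the same shift for all five.
- well3 (a point): Well for 34 mm barrels, number 4 of 5 counting towards the rack's +y (48 mm apart, growing): 35.5 mm wide, sharp-edged, 30 mm deep (floor 10 mm above the counter). This point: its mouth centre, at the block's top, if the block stood against the tray's -y end wall; the true well is 4 to 30 mm further along the rack's +y, the same shift for all five.
- well4 (a point): Well for 38 mm barrels, number 5 of 5 counting towards the rack's +y (48 mm apart, growing): 39.5 mm wide, sharp-edged, 30 mm deep (floor 10 mm above the counter). This point: its mouth centre, at the block's top, if the block stood against the tray's -y end wall; the true well is 4 to 30 mm further along the rack's +y, the same shift for all five.
- inkpad: Shut ink pad tin, 70 by 110 by 20 mm, a bystander. Origin at the centre of its underside.
- pencup: Black pen cup with pens, 76 mm across, 95 mm high (pens to 145 mm), a bystander. Origin at the centre of its underside.
There are look-alikes about, which are no part of the job. What is shaped like the part that bears stamp_a_center but red or yellow is not meant.

How it is judged:
On the way, in this order (a step that is already met when the one before it is completed fails the run):
1. the stamp is lifted off the slip (height (world z) of any of stamp_a_center, stamp_b_center, stamp_c_center above 0.08 m), for 0.1 s.
2. the stamp is fully home in the well that fits it (((y of stamp_a_center in the frame of well1 between 0.001 and 0.033 m and x of stamp_a_center in the frame of well1 between -0.005 and 0.005 m and z of stamp_a_center in the frame of rack below 0.057 m and angle between stamp_a_center's own z axis and vertical below 0.1 rad) or (y of stamp_b_center in the frame of well2 between 0.001 and 0.033 m and x of stamp_b_center in the frame of well2 between -0.005 and 0.005 m and z of stamp_b_center in the frame of rack below 0.057 m and angle between stamp_b_center's own z axis and vertical below 0.1 rad) or (y of stamp_c_center in the frame of well3 between 0.001 and 0.033 m and x of stamp_c_center in the frame of well3 between -0.005 and 0.005 m and z of stamp_c_center in the frame of rack below 0.057 m and angle between stamp_c_center's own z axis and vertical below 0.1 rad))), for 0.2 s.
At the end, for the whole second after the job is handed in: The stamp that stood on the slip stands in the well made for its barrel, its foot within 3 mm of the well's floor, upright within 0.1 rad and at rest; no stamp is on the slip (none within 45 mm of its centre) and the other two stamps stand within 15 mm of where they began (((y of stamp_a_center in the frame of well1 between 0.001 and 0.033 m and x of stamp_a_center in the frame of well1 between -0.005 and 0.005 m and z of stamp_a_center in the frame of rack below 0.057 m and angle between stamp_a_center's own z axis and vertical below 0.1 rad) or (distance of stamp_a_center from where it was at the start of the episode below 0.015 m and angle between stamp_a_center's own z axis and vertical below 0.1 rad)) and ((y of stamp_b_center in the frame of well2 between 0.001 and 0.033 m and x of stamp_b_center in the frame of well2 between -0.005 and 0.005 m and z of stamp_b_center in the frame of rack below 0.057 m and angle between stamp_b_center's own z axis and vertical below 0.1 rad) or (distance of stamp_b_center from where it was at the start of the episode below 0.015 m and angle between stamp_b_center's own z axis and vertical below 0.1 rad)) and ((y of stamp_c_center in the frame of well3 between 0.001 and 0.033 m and x of stamp_c_center in the frame of well3 between -0.005 and 0.005 m and z of stamp_c_center in the frame of rack below 0.057 m and angle between stamp_c_center's own z axis and vertical below 0.1 rad) or (distance of stamp_c_center from where it was at the start of the episode below 0.015 m and angle between stamp_c_center's own z axis and vertical below 0.1 rad)) and horizontal distance between each of stamp_a_center, stamp_b_center, stamp_c_center and slip above 0.045 m and linear speed of each of stamp_a, stamp_b, stamp_c below 0.02 m/s); the robot touches nothing.
It fails at once if the rack is pressed or struck with more than 40 N (contact force between rack and anything else above 40 N).
It fails at once if a second stamp is moved by more than 15 mm (distance of each of stamp_a_center, stamp_b_center from where it was at the start of the episode above 0.015 m or distance of each of stamp_a_center, stamp_c_center from where it was at the start of the episode above 0.015 m or distance of each of stamp_b_center, stamp_c_center from where it was at the start of the episode above 0.015 m).
It fails at once if the ink pad or the pen cup is moved by more than 15 mm or tipped (distance of any of inkpad, pencup from where it was at the start of the episode above 0.015 m or angle between pencup's own z axis and vertical above 0.2 rad).
It also fails if it takes over 64 s, if anything falls off the work surface, if the arm or the gripper's body presses on something with over 40 N, if the wrist force passes 120 N, or if a joint passes its speed limit or range.

## Working session

There is one attempt and no reset: what is moved stays moved. The work goes in short steps, each a Python script; the robot and the scene stay as the last script left them, time stands still between calls to the robot, and variables do not carry over. Pictures are saved under pics/ and viewed, and the job is handed in when it is done.

```bash
ls; mkdir -p pics
python3 - <<'E'
from cell import bot
import cv2
print(bot.read_clock())
for n in ["scene","top","wrist"]:
    im=bot.camera(n); cv2.imwrite(f"pics/{n}0.png",im[:,:,::-1])
    c=bot.calibration(n)
    for k in c: print(n,k,c[k])
    for t in ["stamp_a_center","slip","rack"]:
        r=bot.search_frame(n,t)
        print(n,t,[(x["bbox"],round(x["confidence"],2)) for x in r])
print(bot.read_clock())
E
```

```text
pics
0.0
scene mtx [[444.36975602   0.         315.59267887]
 [  0.         444.36975602 200.46614098]
 [  0.           0.           1.        ]]
scene extrinsics [[ 3.91321089e-02  9.99233584e-01  9.60799477e-04 -3.46473234e-02]
 [ 7.73370615e-01 -2.96779338e-02 -6.33259120e-01 -3.75794972e-01]
 [-6.32745265e-01  2.55238189e-02 -7.73939251e-01  1.47961705e+00]
 [ 0.00000000e+00  0.00000000e+00  0.00000000e+00  1.00000000e+00]]
scene stamp_a_center [([373.1, 150.8, 10.3, 28.2], 0.79), ([353.6, 184.1, 14.5, 26.4], 0.69), ([399.3, 161.9, 14.2, 29.3], 0.68), ([306.2, 166.9, 8.6, 31.9], 0.37)]
scene slip [([297.2, 177.6, 25.9, 29.9], 0.96)]
scene rack [([223.5, 217.2, 125.4, 46.2], 0.85)]
top mtx [[411.13877946   0.         321.46152791]
 [  0.         411.13877946 204.96226678]
 [  0.           0.           1.        ]]
top extrinsics [[-0.01236791 -0.9997851  -0.01663695  0.02779497]
 [-0.99207976  0.01434911 -0.12478721  0.5682499 ]
 [ 0.12499912  0.01496182 -0.99204403  1.08102826]
 [ 0.          0.          0.          1.        ]]
top stamp_a_center [([251.2, 238.8, 12.1, 9.7], 0.49)]
top slip [([316.3, 227.1, 27.9, 39.8], 0.89)]
top rack [([291.3, 168.3, 114.4, 43.8], 0.94)]
wrist mtx [[283.71163923   0.         315.06928749]
 [  0.         283.71163923 201.43764156]
 [  0.           0.           1.        ]]
wrist hand_eye [[ 9.99999812e-01 -6.02818284e-04  1.08362574e-04  3.70465920e-04]
 [-2.66711367e-04 -2.69322871e-01  9.63049905e-01 -1.43565681e-01]
 [-5.51359572e-04 -9.63049754e-01 -2.69322981e-01  6.85187082e-02]
 [ 0.00000000e+00  0.00000000e+00  0.00000000e+00  1.00000000e+00]]
wrist stamp_a_center []
wrist slip []
wrist rack []
0.6
```

Run:
```python
import cv2
a=cv2.imread("pics/scene0.png"); cv2.imwrite("pics/scene0c.png",cv2.resize(a[130:290,200:450],None,fx=3.2,fy=3.2,interpolation=cv2.INTER_CUBIC))
a=cv2.imread("pics/top0.png"); cv2.imwrite("pics/top0c.png",cv2.resize(a[130:310,210:450],None,fx=3.2,fy=3.2,interpolation=cv2.INTER_CUBIC))
```

```text
(no output)
```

View pics/scene0.png

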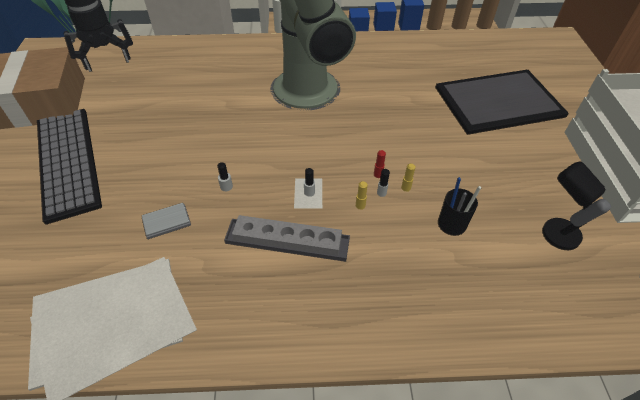

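View pics/top0.png

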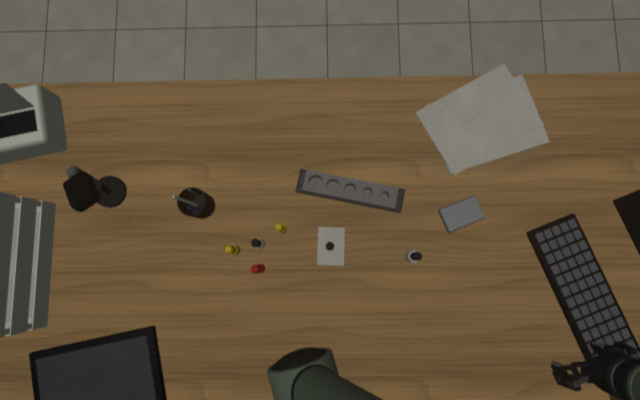

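```bash
sleep 1
```

```text
(no output)
```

View pics/scene0c.png

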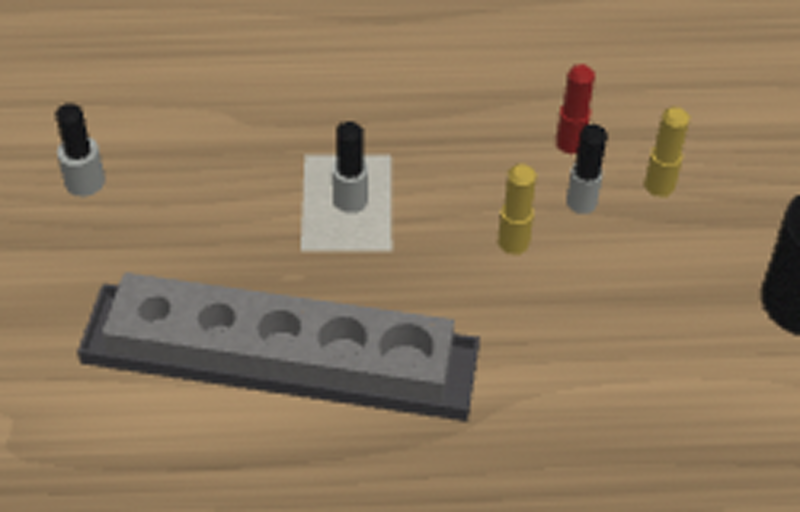

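View pics/top0c.png

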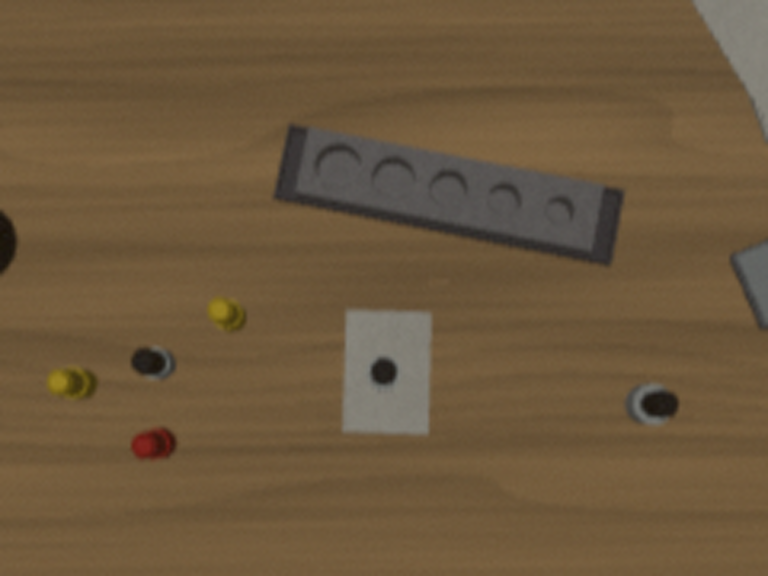

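Scene view: black-handled candidates are at (224,178), (309,182, on the slip) and (384,183). The red look-alike is at (380,163) and the yellow ones at (361,195) and (408,177). I choose (309,182), since it is black/metal and stands on the slip. The rack's larger wells lie to the right in the scene view and to the left in the top view. Next I localise it and check in a close wrist view.

```bash
cat > h.py <<'E'
from cell import bot
import numpy as np, cv2
from scipy.spatial.transform import Rotation as R
def rq(q): return R.from_quat([q[1],q[2],q[3],q[0]])
def qw(r): q=r.as_quat(); return [q[3],q[0],q[1],q[2]]
def cam(name):
    """returns K, Rcw (world->cam) , t"""
    c=bot.calibration(name); K=np.array(c["mtx"])
    if name=="wrist":
        T=np.eye(4); T[:3,:3]=rq(bot.read_tool_rot()).as_matrix(); T[:3,3]=bot.read_position()
        E=np.linalg.inv(T@np.array(c["hand_eye"]))
    else: E=np.array(c["extrinsics"])
    return K,E
def unproj(K,E,uv,z):
    d=E[:3,:3].T@np.linalg.solve(K,[uv[0],uv[1],1]); o=-E[:3,:3].T@E[:3,3]
    return o+d*(z-o[2])/d[2]
def proj(K,E,p):
    q=K@(E[:3,:3]@np.asarray(p)+E[:3,3]); return q[:2]/q[2]
def down(yaw):
    """tool y down, tool x (jaw dir) at world yaw"""
    x=np.array([np.cos(yaw),np.sin(yaw),0]); y=np.array([0,0,-1.]); z=np.cross(x,y)
    return qw(R.from_matrix(np.stack([x,y,z],1)))
E
python3 - <<'E'
from h import *
print(rq(bot.read_tool_rot()).as_matrix().round(3))
K,E=cam("scene")
for n,p in dict(slipst_top=(350/3.2+200,130/3.2+130),).items(): print(n,unproj(K,E,p,.088).round(3))
for n,p in dict(left=(70/3.2+200,111/3.2+130),right=(594/3.2+200,133/3.2+130),y1=(521/3.2+200,172/3.2+130)).items(): print(n,unproj(K,E,p,.086).round(3))
K,E=cam("top")
f=lambda x,y:(x/3.2+210,y/3.2+130)
for n,p,z in [("slipst",f(384,371),.088),("left",f(660,404),.088),("right",f(148,361),.088),("y1",f(222,312),.088),("slip",f(387,372),0),
  ("pen",(195,202),.09),("ink",(461,213),.02)]: print("top",n,unproj(K,E,p,z).round(4))
# rack top outer corners + block corners
for p in [(289,125),(276,199),(623,190),(610,265)]: print("tray",unproj(K,E,f(*p),.01).round(4))
for p in [(308,127),(295,195),(604,186),(592,250)]: print("block",unproj(K,E,f(*p),.04).round(4))
for p in [(339,165),(394,177),(449,188),(504,199),(560,211)]: print("well",unproj(K,E,f(*p),.04).round(4))
E
```

```text
[[ 0.395  0.     0.919]
 [-0.919  0.     0.395]
 [ 0.    -1.     0.   ]]
slipst_top [0.461 0.001 0.088]
left [ 0.43  -0.222  0.086]
right [0.469 0.193 0.086]
y1 [0.508 0.131 0.086]
top slipst [ 0.4561 -0.0011  0.088 ]
top left [ 0.4273 -0.2197  0.088 ]
top right [0.4665 0.1879 0.088 ]
top y1 [0.5051 0.1285 0.088 ]
top slip [ 0.4575 -0.0041  0.    ]
top pen [0.5743 0.348  0.09  ]
top ink [ 0.5429 -0.3607  0.02  ]
tray [0.6745 0.0788 0.01  ]
tray [0.6088 0.0905 0.01  ]
tray [ 0.6122 -0.2117  0.01  ]
tray [ 0.5468 -0.198   0.01  ]
block [0.666  0.0605 0.04  ]
block [0.6073 0.0721 0.04  ]
block [ 0.611  -0.1901  0.04  ]
block [ 0.5566 -0.178   0.04  ]
well [0.6326 0.0344 0.04  ]
well [ 0.6215 -0.0123  0.04  ]
well [ 0.6113 -0.0588  0.04  ]
well [ 0.6012 -0.1052  0.04  ]
well [ 0.5902 -0.1522  0.04  ]
```

Run:
```python
from h import *
for p in [(.458,-.0,.2),(.458,0,.06),(.608,-.06,.12)]:
  for yd in [-90,-45,-12.8,0,45,77,90]:
    s=bot.solve_ik(p,down(np.radians(yd))); print(p,yd,None if s is None else np.round(s,2))
bot.move_pose((.458,0,.2),down(np.radians(-12.8)))
K,E=cam("wrist"); im=bot.camera("wrist"); cv2.imwrite("pics/w1.png",im[:,:,::-1])
print(bot.read_clock(), proj(K,E,(.458,0,.088)),proj(K,E,(.458,0,0)))
for t in ["stamp_a_center","slip","rack"]: print(t,[(x["bbox"],round(x["confidence"],2)) for x in bot.search_frame("wrist",t)])
```

```text
(0.458, -0.0, 0.2) -90 [-0.16  0.18 -0.47  0.92  0.    2.98]
(0.458, -0.0, 0.2) -45 [-0.16  0.18 -0.47  0.92  0.    2.19]
(0.458, -0.0, 0.2) -12.8 [-0.16  0.18 -0.47  0.92  0.    1.63]
(0.458, -0.0, 0.2) 0 [-0.16  0.18 -0.47  0.92  0.    1.41]
(0.458, -0.0, 0.2) 45 [-0.16  0.18 -0.47  0.92  0.    0.62]
(0.458, -0.0, 0.2) 77 [-0.16  0.18 -0.47  0.92  0.    0.07]
(0.458, -0.0, 0.2) 90 [-0.16  0.18 -0.47  0.92  0.   -0.16]
(0.458, 0, 0.06) -90 [-0.16  0.36 -0.65  0.56  0.    2.98]
(0.458, 0, 0.06) -45 [-0.16  0.36 -0.65  0.56  0.    2.19]
(0.458, 0, 0.06) -12.8 [-0.16  0.36 -0.65  0.56  0.    1.63]
(0.458, 0, 0.06) 0 [-0.16  0.36 -0.65  0.56  0.    1.41]
(0.458, 0, 0.06) 45 [-0.16  0.36 -0.65  0.56  0.    0.62]
(0.458, 0, 0.06) 77 [-0.16  0.36 -0.65  0.56  0.    0.07]
(0.458, 0, 0.06) 90 [-0.16  0.36 -0.65  0.56  0.   -0.16]
(0.608, -0.06, 0.12) -90 [-0.22  0.53 -0.18  0.86  0.    2.92]
(0.608, -0.06, 0.12) -45 [-0.22  0.53 -0.18  0.86  0.    2.14]
(0.608, -0.06, 0.12) -12.8 [-0.22  0.53 -0.18  0.86  0.    1.58]
(0.608, -0.06, 0.12) 0 [-0.22  0.53 -0.18  0.86  0.    1.35]
(0.608, -0.06, 0.12) 45 [-0.22  0.53 -0.18  0.86  0.    0.57]
(0.608, -0.06, 0.12) 77 [-0.22  0.53 -0.18  0.86  0.    0.01]
(0.608, -0.06, 0.12) 90 [-0.22  0.53 -0.18  0.86  0.   -0.22]
2.6667 [314.06288688 197.1627252 ] [314.23714559 178.89227667]
stamp_a_center [([322.8, 15.5, 30.4, 54.4], 0.86), ([191.3, 0.0, 43.1, 30.5], 0.77), ([417.7, 64.2, 88.8, 222.8], 0.61), ([269.0, 2.1, 27.7, 13.3], 0.52)]
slip [([267.5, 144.3, 96.2, 72.0], 0.63)]
rack [([416.4, 64.8, 91.9, 224.1], 0.57)]
```

View pics/w1.png

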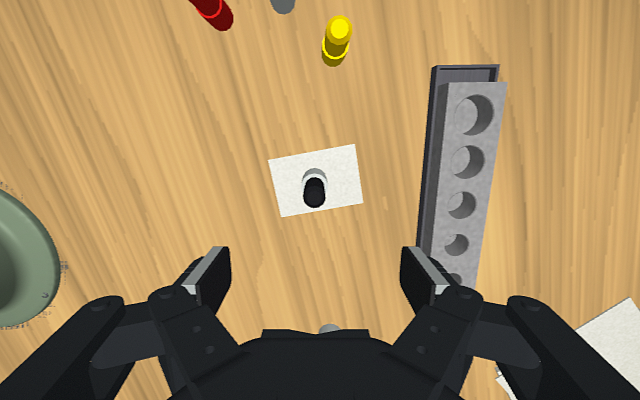

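The wrist view shows the black stamp on the slip at (314,185) and the rack at (460,170). A close crop should identify the barrel and pin down its position.

Run:
```python
import cv2
a=cv2.imread("pics/w1.png"); cv2.imwrite("pics/w1c.png",cv2.resize(a[135:235,260:370],None,fx=6,fy=6,interpolation=cv2.INTER_NEAREST))
cv2.imwrite("pics/w1r.png",cv2.resize(a[50:270,400:520],None,fx=2.7,fy=2.7,interpolation=cv2.INTER_CUBIC))
```

```text
(no output)
```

View pics/w1c.png

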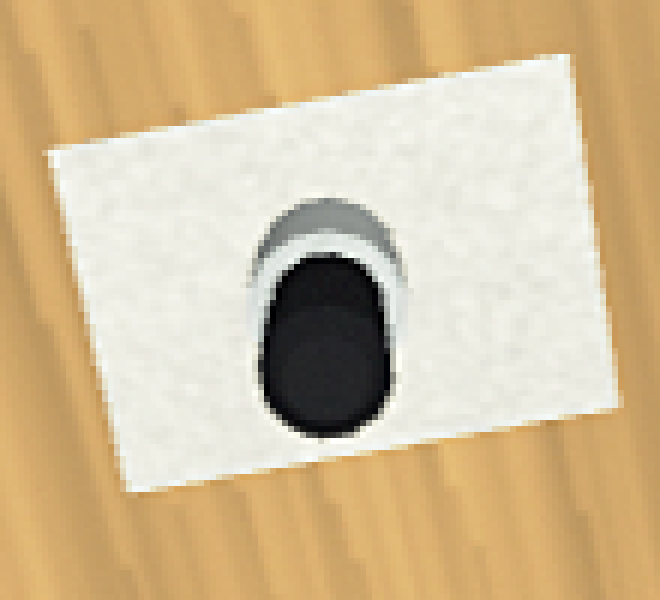

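View pics/w1r.png

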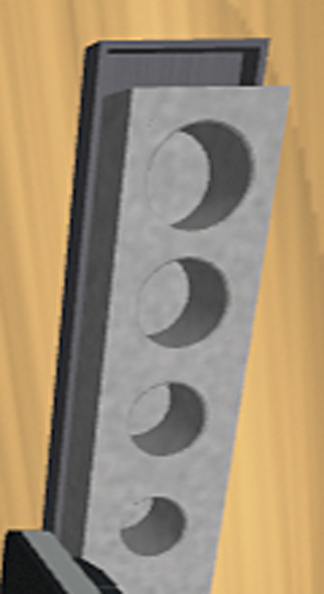

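Run:
```python
from h import *
K,E=cam("wrist")
t=np.linspace(0,2*np.pi,60)
def ell(c,r,z): return np.array([proj(K,E,(c[0]+r*np.cos(a),c[1]+r*np.sin(a),z)) for a in t])
print("handle top at px",unproj(K,E,(327/6+260,372/6+135),.088).round(4))
for d in (22,): e=ell((.458,0),d/2000,.088); print("handle w px",np.ptp(e[:,0]).round(1))
for d in (26,30,34):
    e=ell((.458,0),d/2000,.04); print("barrel",d,np.ptp(e[:,0]).round(1),"foot top row",ell((.458,0),d/2000,0)[:,1].min())
W=[(200.5,175),(184,302),(166.5,418.5),(153,526)]
P=[unproj(K,E,(x/2.7+400,y/2.7+50),.04) for x,y in W]
for p in P: print(p.round(4))
print(np.linalg.norm(np.diff(P,axis=0),axis=1).round(4), np.degrees(np.arctan2(P[0][1]-P[3][1],P[0][0]-P[3][0])))
```

```text
handle top at px [4.583e-01 2.000e-04 8.800e-02]
handle w px 23.6
barrel 26 23.8 foot top row 168.46696832197685
barrel 30 27.4 foot top row 166.83281242163326
barrel 34 31.1 foot top row 165.19353902962544
[0.6343 0.0361 0.04  ]
[ 0.6243 -0.011   0.04  ]
[ 0.6133 -0.0578  0.04  ]
[ 0.6034 -0.105   0.04  ]
[0.0481 0.0481 0.0482] 77.66556793108734
```

Predicted barrel widths are 23.8, 27.4 and 31.1 px for 26, 30 and 34 mm. I measured about 26.6, so this is the medium stamp, which goes in well2. Grasping it now.

Run:
```python
from h import *
q=down(np.radians(-12.4))
bot.set_gripper(0.65)
bot.move_pose((.4583,.0002,.13),q)
print(bot.move_linear((.4583,.0002,.048),speed=.08,until_force=5), bot.read_position())
bot.set_gripper(0.0,grasp_force=60)
print("w",bot.read_gripper_width(), bot.read_ft_force(), bot.read_clock())
bot.move_linear((.4583,.0002,.17),speed=.1)
bot.wait(.3)
print(bot.read_ft_force(),bot.read_gripper_width(),bot.read_moment(),bot.read_clock())
K,E=cam("wrist"); im=bot.camera("wrist"); cv2.imwrite("pics/w2.png",im[:,:,::-1])
im=bot.camera("scene"); cv2.imwrite("pics/s2.png",cv2.resize(im[60:260,200:450,::-1],None,fx=3,fy=3))
```

```text
False [4.58759970e-01 1.30862901e-04 4.84191548e-02]
w 0.24248393307520774 [-0.77850839  0.11554698  4.29083319] 5.1917
[-0.82006191  0.43426375 -1.64484372] 0.24472968141959417 [ 0.020438   -0.0122264  -0.00584716] 6.8583
```

View pics/w2.png

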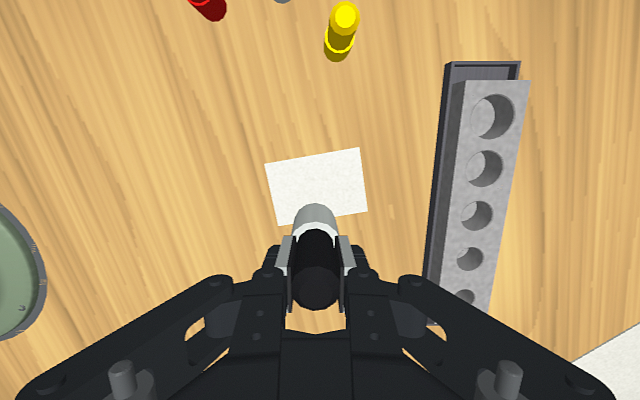

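View pics/s2.png

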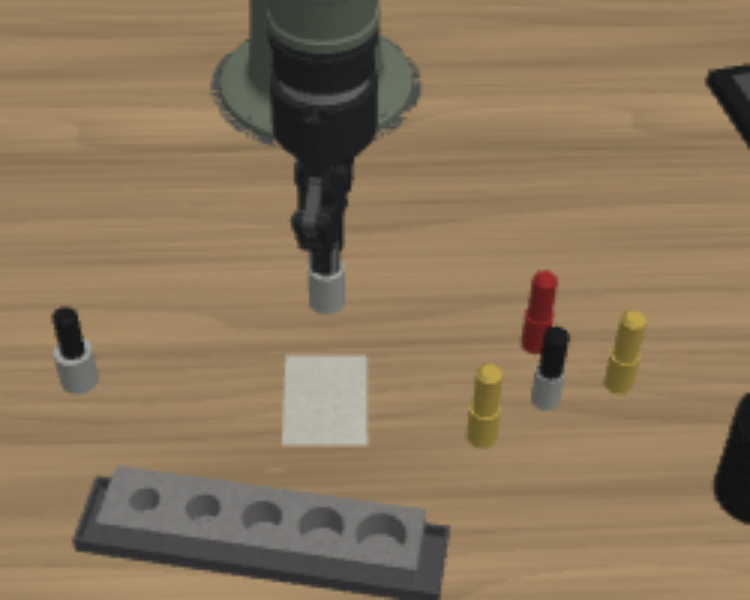

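Lift confirmed: the slip is empty and the load is 1.6 N. I hover near well2, with the stamp offset 40 mm towards rack −y, to refine both in one image.

Run:
```python
from h import *
q=down(np.radians(-12.4)); ry=np.array([np.sin(np.radians(12.4)),np.cos(np.radians(12.4)),0])
p=np.array([.6128,-.0582,.115])-.040*ry
bot.move_pose(p+[0,0,.05],q); bot.move_linear(p,speed=.1); bot.wait(.2)
print(bot.read_position(),bot.read_clock())
K,E=cam("wrist"); im=bot.camera("wrist"); cv2.imwrite("pics/w3.png",im[:,:,::-1])
np.savez("w3.npz",K=K,E=E,p=bot.read_position())
cv2.imwrite("pics/w3c.png",cv2.resize(im[60:260,220:420,::-1],None,fx=3,fy=3,interpolation=cv2.INTER_CUBIC))
```

```text
[ 0.6048115  -0.09739995  0.11588908] 8.5417
```

View pics/w3c.png

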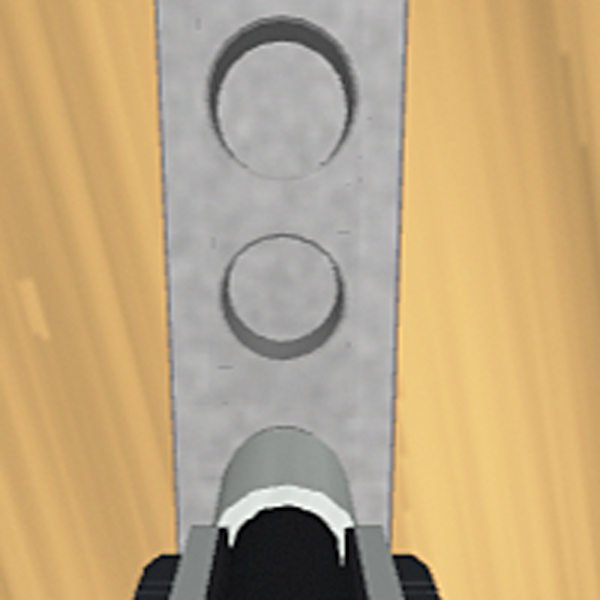

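Run:
```python
from h import *
d=np.load("w3.npz"); K,E,p=d["K"],d["E"],d["p"]
f=lambda x,y:(x/3+220-1/3,y/3+60-1/3)
g=cv2.imread("pics/w3.png",0).astype(float)
# edge profiles
for name,(x,y) in dict(top=(283,234),bot=(283,360),left=(221,295),right=(346,295)).items():
    print(name,unproj(K,E,f(x,y),.04).round(4))
print("rowprofile c=314 rows 134..185",g[134:185,314].astype(int))
print("colprofile r=158..",g[157,288:342].astype(int))
a=(unproj(K,E,f(221,295),.04)+unproj(K,E,f(346,295),.04))/2
b=(unproj(K,E,f(283,234),.04)+unproj(K,E,f(283,360),.04))/2
print(a,b)
ry=np.array([np.sin(np.radians(12.4)),np.cos(np.radians(12.4)),0])
print("foot edge meas",unproj(K,E,f(285,427),p[2]-.0484), "expected",p+ry*.0145)
for y in (470,): print("barrel sides",unproj(K,E,f(219,y),p[2]-.03),unproj(K,E,f(352,y),p[2]-.03))
```

```text
top [ 0.6168 -0.042   0.04  ]
bot [ 0.6098 -0.0735  0.04  ]
left [ 0.5979 -0.0535  0.04  ]
right [ 0.6293 -0.0604  0.04  ]
rowprofile c=314 rows 134..185 [170 170 168 158 102 171 172 171 171 172 172 170 170 168 168 168 167 164
 161 161 163 165 167 170 171 170 166 165 166 166 165 164 163 162 161 163
 166 173 178 155 107 111 113 113 108 104 159 169 172 174 171]
colprofile r=158.. [167 167 170 174 165 132  94  85 144 179 175 172 168 169 169 169 169 171
 174 172 171 168 166 165 169 169 170 171 170 169 171 171 172 172 170 168
 168 170 172 170 170 170 171 166 123  72 114 156 176 177 175 177 181 181]
[ 0.61359942 -0.05693448  0.04      ] [ 0.6132915  -0.05771936  0.04      ]
foot edge meas [ 0.60802329 -0.08386061  0.06733831] expected [ 0.60781534 -0.08325672  0.11573831]
barrel sides [ 0.59319615 -0.08510362  0.08573831] [ 0.62113209 -0.0912819   0.08573831]
```

Well2's mouth centre measures (0.6133, −0.0577), rack yaw −12.4°. The foot lies on the tool axis within about 0.5 mm. I approach to 4 mm above the mouth, correct xy from the readings and ease down with a light force stop.

```bash
cat >> h.py <<'E'
Q=down(np.radians(-12.4))
RY=np.array([np.sin(np.radians(12.4)),np.cos(np.radians(12.4)),0]); RX=np.array([RY[1],-RY[0],0])
GRIP=.0484
def at(xy,footz,speed=.03,**k):
    """go to true position, compensating the steady offset once"""
    t=np.array([xy[0],xy[1],footz+GRIP]); b=OFF
    return bot.move_linear(t-b,speed=speed,**k)
OFF=np.array([.0006,-.0001,.0008])
E
python3 - <<'E'
from h import *
c=np.array([.6133,-.0577])
bot.move_linear((c[0]-.0006,c[1],.13),speed=.08)
at(c,.044,.05); bot.wait(.2)
p=bot.read_position(); print("pos",p,"err",p-np.array([*c,.0924])); f0=bot.read_ft_force(); print(f0)
hit=at(c,.012,.01,until_force=3)
p=bot.read_position(); print(hit,p,"foot",p[2]-GRIP,bot.read_ft_force()-np.array(f0),bot.read_moment(),bot.read_clock())
E
```

```text
pos [ 0.61302418 -0.05763914  0.09202792] err [-2.75823047e-04  6.08606628e-05 -3.72084701e-04]
[-0.68041602 -0.61281223 -1.27222153]
False [ 0.61272894 -0.05759983  0.05962666] foot 0.011226659145389103 [0.8216654  0.17603399 0.06186714] [ 0.00212721  0.03004811 -0.00869503] 13.75
```

It went into the well first try without contact: foot at 11 mm, side force under 1 N. I ease to the floor, check, release and retreat.

Run:
```python
from h import *
p=np.array(bot.read_position()); f0=np.array(bot.read_ft_force())
hit=bot.move_linear((p[0],p[1],p[2]-.004),speed=.005,until_force=3)
p=bot.read_position(); print(hit,p,"foot",p[2]-GRIP,bot.read_ft_force()-f0,bot.read_clock())
K,E=cam("wrist"); im=bot.camera("wrist"); cv2.imwrite("pics/w4.png",im[:,:,::-1])
im=bot.camera("scene"); cv2.imwrite("pics/s4.png",cv2.resize(im[130:290,200:450,::-1],None,fx=3.2,fy=3.2))
```

```text
True [ 0.6127776  -0.05760972  0.05840921] foot 0.010009209315360534 [-0.13963036  0.82570826  6.67181392] 14.175
```

View pics/w4.png

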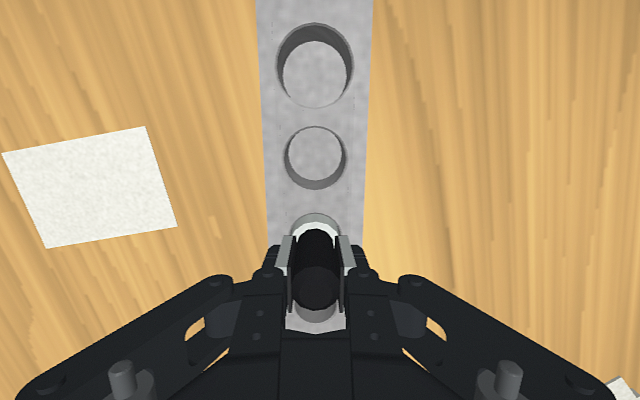

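View pics/s4.png

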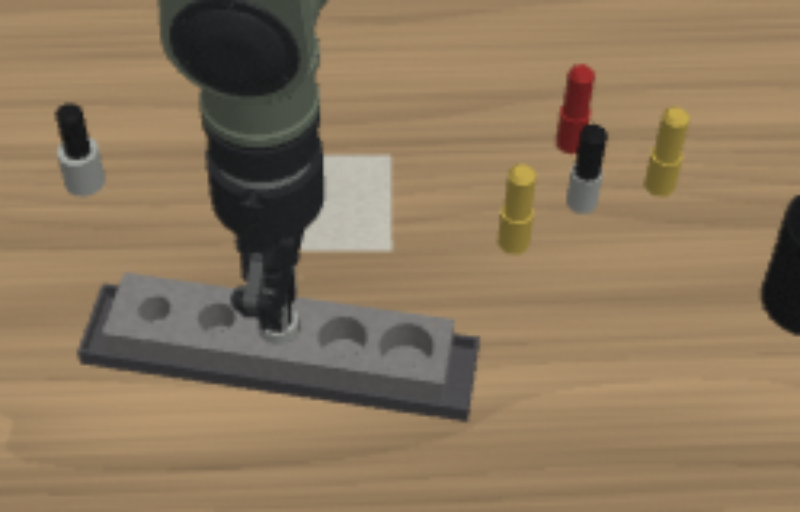

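The stamp is seated in the middle well, with wells 4 and 5 free ahead of it. The foot is at 10.0 mm, which is the floor height. Releasing.

Run:
```python
from h import *
bot.set_gripper(0.7); bot.wait(.2)
p=np.array(bot.read_position()); print(p,bot.read_ft_force())
bot.move_linear((p[0],p[1],.17),speed=.08)
back=p-RY*.03; back[2]=.19
bot.move_linear(back,speed=.1); bot.wait(.3)
print(bot.read_ft_force(),bot.read_clock())
K,E=cam("wrist"); im=bot.camera("wrist"); cv2.imwrite("pics/w5.png",im[:,:,::-1])
im=bot.camera("scene"); cv2.imwrite("pics/s5.png",cv2.resize(im[130:290,200:450,::-1],None,fx=3.2,fy=3.2))
t=np.linspace(0,2*np.pi,60)
print("expected handle top px if home (z=.098):",proj(K,E,(p[0],p[1],.098)),"if 10mm high:",proj(K,E,(p[0],p[1],.108)), "rim z=.05",proj(K,E,(p[0],p[1],.05)))
```

```text
[ 0.61171153 -0.05738824  0.05726358] [0.49564889 0.26313725 0.25238514]
[0.2514198  0.24142245 0.67751791] 17.3
expected handle top px if home (z=.098): [315.09463752 169.84825612] if 10mm high: [315.06944341 171.87597423] rim z=.05 [315.19171425 162.03514978]
```

View pics/w5.png

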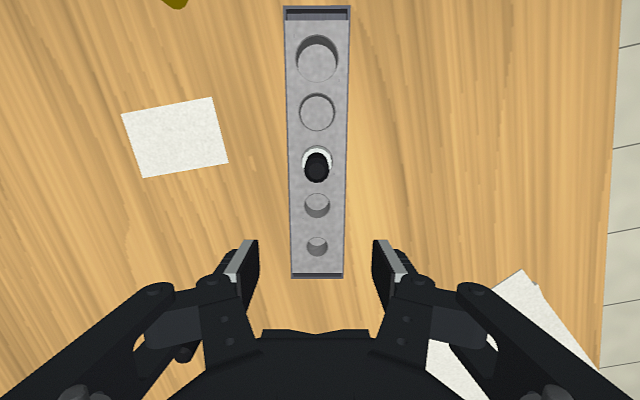

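View pics/s5.png

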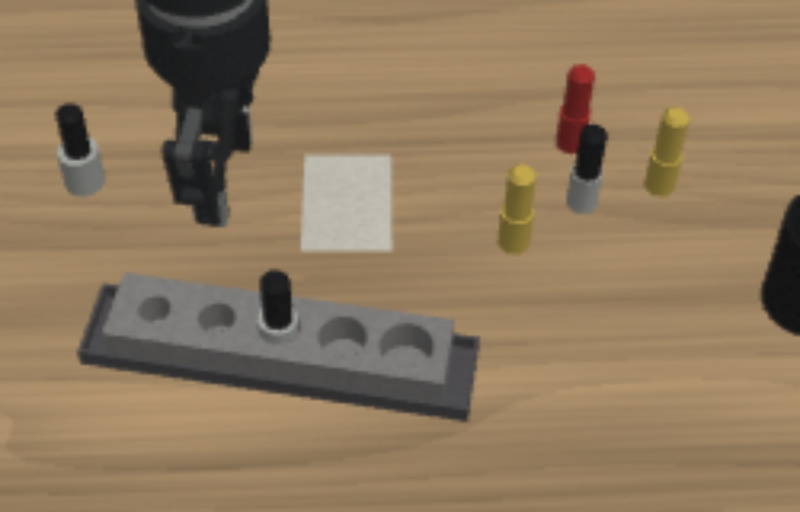

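The stamp stands upright in the middle well with about 10 mm of barrel showing, at wrist pixel (316,166). The slip at (175,137) is empty, the other stamps look unmoved, and the gripper is clear. Handing in.

```bash
python3 -c "
from cell import bot
bot.close_job(); print(bot.read_clock())"
```

```text
the job is handed in; nothing more can be done
the job is handed in; nothing more can be done
```

The stamp from the slip is in the rack, upright in well2, and I handed the job in at about 17 s on the robot's clock (limit 64 s). I identified it as the medium 30 mm stamp: its barrel measured about 26.6 px, against a predicted 27.4 px for 30 mm and 23.8 px for 26 mm.

- **Insertion:** I found the well with the wrist camera and lowered the stamp slowly with a 3 N force stop. It went in on the first try, with under 1 N of force on the way down. No search by touch was needed.
- **Seating:** It stopped on the well floor with the foot at 10.0 mm, which matches the floor height. The force there rose by 6.7 N.
- **Final check:** After release, the pictures show it upright in the middle well with about 10 mm of barrel showing. The slip is empty, the other two stamps look unmoved and the gripper is clear. I did not do a separate final check of the ink pad, or of the pen cup beyond its edge in the picture; the arm never went near either.

Small disagreements:
- The scene and top cameras differed by about 5 mm on the stamp's position, so I used the wrist camera.
- The arm's readings differed from its commands by up to 1 mm.
- The arm shifted about 1 mm when it released the stamp.

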